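# Release a vial from the feeder by its lever

### The arm

A 7-joint arm with a two-finger parallel gripper is mounted at the origin on a cart in front of the work surface, level with it; the furniture and walls round the work are solid. World frame = base frame: x ahead of the robot, y to its left, z up, the work surface at z = 0. Lengths are in m, angles in rad, forces in N, time in s.
With the tool pointing down it reaches from about 0.4 to 0.875 m from the base axis. Payload 6.5 kg.
Tool frame: the origin (TCP) lies midway between the tips of the shut fingers; the grasp point (between the pads) lies ctrl.pinch_z behind it (ctrl.pinch_z is the distance from the TCP to the grasp point, in m); z points along the fingers, y is the line along which they close (so a half turn about z gives the same grasp; the last joint's range is limited). The gripper opens to 85 mm and grips with 20 to 120 N. Pads are 22 mm wide; open, the fingers measure 114 mm over their backs; the gripper's body (76 mm by 85 mm) begins 54 mm behind the grasp point. The pads swing forward as they close: fully open they stand 13 mm farther back than shut.
Start: joints at [1.079, 0.536, -0.004, 1.538, 0.003, 1.067, -0.071], TCP at [0.268, -0.592, 0.231] pointing down, gripper open.
Joint ranges: [-2.7, 2.7], [-0.37, 2.16], [-1.27, 1.26], [0.24, 2.4], [-1.31, 4.45], [0.19, 1.91], [-2.76, 2.76]. Speed limits (rad/s): [2.39, 2.39, 3.14, 3.14, 3.14, 3.14, 3.14].

### API

Orientations are given as a unit quaternion [x, y, z, w].
In Python, from workcell import ctrl, optics gives the robot as it stands.
- The arm moves only by the tool step_arm, never from a script. Its argument "moves" is one flat list of numbers, 4 for each row, row after row: the shift along the tool's x, y, z in m, then the turn about the tool's z in degrees. In form: [x, y, z, roll, x, y, z, roll, ...]. A call has 1 to 8 rows; each row shifts and turns the commanded pose from where the row before left it, along the tool's axes as they then stand; what a row does not reach is not made up. A row lasts 1/10 s, in which the tool goes at most 50 mm and 8.59 degrees, less where a joint would pass 70% of its speed; a pose out of reach is approached as far as the arm can. A call with a gripper value outside its range is refused whole. "fingers" is the finger opening in m, from 0 to 0.0854, set as the call begins (left out, the last holds). The fingers move at their own pace and stop on an object; the grip force is fixed at half the most. Time passes only in rows, so rows that do not move let the fingers close. It gives the time, the measured TCP pose, the force, the opening and the grip force at its end, in the units of the state.
- ctrl.get_obs(): the state, without advancing time (a new reading comes with each control period).
- optics.camera(name): name is "scene" or "top"; returns (picture, depth): 384x512x3 uint8, red, green, blue; 384x512 float32, m along the optical axis (not along the pixel's ray), 0 where there is no reading.
- optics.get_calibration(name): a dict with "fx", "fy", "cx", "cy" (pixels), "R" (3x3) and "t" (3): a world point X has camera coordinates R X + t. Camera axes: x right, y down, z forward; pixel columns grow to the right and rows downward; lengths in m; the calibration is good to about 2 mm. A picture is of the moment at which its call begins. get_calibration takes no time and is no camera call.
- ctrl.close_job(): hands the job in; it is judged then, once.
The state is a dict: "clock": time; "joint_pos": joint angles; "joint_vel": joint speeds; "effort": joint torques, N m; "eef_pos": TCP position; "tcp_rot": TCP orientation; "force": force on the tool from outside, world axes, zero at the start; "ft_torque": the same for the moment, N m; "finger_gap": opening from 0.0 (shut) to 1.0 (fully open); "finger_force": force on a finger pad.
Only numpy, scipy, OpenCV 4.12 (cv2) and the standard library are available. Lean on these libraries where they do the work, as an engineer would, in place of code of your own. Each camera call takes 0.05 s, during which the arm holds its last target. There are 200 camera calls.

### The job

Let the vial out of the small vial feeder: press the round pad at the long end of the lever down with your fingertips, so that the short end raises the heavy flap, and keep it down until the vial has rolled out and lies in the catch tray. Then let the lever come up slowly under your fingers, so that the flap shuts without slamming, and take the hand away. Touch only the lever: do not lift it out of its forks, and leave the feeder, the flap, the vial and the things standing round it alone.

Things in the scene. Friction and masses are not known exactly. Their poses are not given: they have to be found in the camera images.
- vial_feeder: Vial feeder fixed to the bench, grey base plate 275 x 134 x 6 mm. Origin on the bench under the fulcrum; x along the lever from long to short end (about away from the robot), y left, z up. Tray and chute lie beside the lever, centred on y = -56 mm: tray walls 34 mm high, chute with flap x = 20 to 140 mm, up to 105 mm high; fulcrum posts 79 mm high. Plate ends at x = -125 mm, short of the lever's pad.
- lever: Aluminium lever 222 x 12 x 8 mm, its cross pin lying loosely in two open forks. Origin on the pin's axis; x along the bar to its short end. Long arm (-x) has a black round pad; short arm, 72 mm, a steel counterweight, its nose under a lug of the flap. At rest the long end is up, tilt 0.24 rad; fully down it tilts 0.22 rad the other way, on a rubber stop. Takes about 2 to 6 N at the pad; comes back by itself.
- lever_pad (a point): Centre of the top face of the black round pad (36 mm across) on the lever's long end, 160 mm from the pin. About 110 mm above the bench at rest, about 38 mm with the lever fully down; it moves on an arc of 160 mm radius round the fulcrum, staying within about 6 mm horizontally. A wire shelf hangs 0.54 m above the bench from world x = 0.60 m on: keep the wrist low.
- fulcrum (a point): Where the lever's pin axis belongs, midway between the two forks, 65 mm above the bench.
- flap (a joint): Angle of the heavy steel flap (0.8 kg) over the chute, hinged at its far upper edge. 0 = shut (it falls shut by itself); it grows as the front edge rises. Lever fully down gives about 0.47; the vial gets out from about 0.15 to 0.2.
- flap_edge (a point): Middle of the lower front edge of the flap, which holds the vial back; about 20 mm above the bench when shut, about 68 mm when the lever is fully down.
- vial: Small amber glass vial with a white cap, 23 mm in diameter, 32 mm long, lying across the sloping chute behind the flap, seen from the side over the low rails; it rolls out by itself within about a second when the flap is up. Origin at the middle of its bottom face, z along its axis to the cap.
- vial_mid (a point): Middle of the vial, on its axis. About 20 mm above the bench when it lies in the catch tray.
- catch_tray (a point): Middle of the rubber floor (8 mm above the bench) of the catch tray in front of the flap; the tray is 42 mm wide inside (y) and about 80 mm long (x). Axes as the feeder's.
- dropper_5: White squeeze dropper bottle, 30 mm across, 100 mm high, standing near the feeder: leave alone. Origin under its middle.
- stain_bottle_0: Square-shouldered translucent bottle with white screw cap, 42 mm across, 104 mm high, standing near the feeder: leave alone. Origin under its middle.
- timer: White timer with three buttons, 56 x 70 x 20 mm, lying to the right of the lever's pad: leave alone. Origin under its middle.
- syringe: Capped syringe, 136 x 16 x 14 mm, lying to the left of the lever's pad: leave alone. Origin under its middle, x along it.

How it is judged:
On the way, in this order (a step that is already met when the one before it is completed fails the run):
1. the flap is raised while the lever is pressed (value of joint flap above 0.05 rad and contact force between the fingers and lever above 0.3 N).
2. the vial has rolled out into the catch tray while the fingers still press the lever and the flap is up (x of vial_mid in the frame of catch_tray between -0.042 and 0.045 m and y of vial_mid in the frame of catch_tray between -0.025 and 0.025 m and z of vial_mid in the frame of catch_tray below 0.022 m and value of joint flap above 0.08 rad and contact force between the fingers and lever above 0.3 N), for 0.1 s.
At the end, for the whole second after the job is handed in: The vial lies at rest inside the catch tray, the flap is shut (within 0.04 rad), and the lever is back at rest in its forks (pin within 6 mm of its place, tilt 0.24 rad within 0.05) (x of vial_mid in the frame of catch_tray between -0.042 and 0.045 m and y of vial_mid in the frame of catch_tray between -0.025 and 0.025 m and z of vial_mid in the frame of catch_tray below 0.022 m and linear speed of vial below 0.03 m/s and value of joint flap below 0.04 rad and distance between lever and fulcrum below 0.006 m and angle between lever's own z axis and vertical between 0.19 and 0.29 rad and linear speed of lever below 0.02 m/s); the robot touches nothing.
It fails at once if the lever is lifted or pulled out of its forks (pin more than 8 mm from its place) (distance between lever and fulcrum above 0.008 m).
It fails at once if the robot touches the feeder or its flap (over 1 N) (contact force between any of the arm, the fingers and vial_feeder above 1 N).
It fails at once if the robot touches the vial (over 0.3 N) (contact force between any of the arm, the fingers and vial above 0.3 N).
It fails at once if the flap slams: it falls faster than 1.5 rad/s (velocity of joint flap below -1.5 rad/s).
It fails at once if a thing standing by is moved more than 15 mm (distance of any of dropper_5, stain_bottle_0, timer, syringe from where it was at the start of the episode above 0.015 m).
It also fails if it takes over 38 s, if anything falls off the work surface, if the arm or the gripper's body presses on something with over 40 N, if the wrist force passes 120 N, or if a joint passes its speed limit or range.

## Working session

There is one attempt and no reset: what is moved stays moved. The work goes in short steps, Python scripts to look and compute and a tool call to move; the robot and the scene stay as the last step left them, time stands still between calls to the robot, and variables do not carry over. Pictures are saved under pics/ and viewed, at most 10 in all, crops included, and the job is handed in when it is done.

Besides the shell and the picture viewer there is one more tool, called by a JSON object that holds its "fn" and its "kwargs". step_arm: Moves the arm, as the interface text tells. Its arguments: {"type":"object","properties":{"moves":{"type":"array","items":{"type":"number"}},"fingers":{"type":"number"}},"required":["moves"]}

```bash
mkdir -p pics; python3 - <<'E'
from workcell import ctrl, optics
import cv2, numpy as np
for n in("scene","top"):
    p,d=optics.camera(n); np.savez(f"{n}.npz",p=p,d=d,**optics.get_calibration(n))
    cv2.imwrite(f"pics/{n}0.png",p[:,:,::-1])
print(ctrl.get_obs(), ctrl.pinch_z)
E
```

```text
{'clock': 0.1, 'joint_pos': array([ 1.07878896,  0.53710046, -0.00446306,  1.53877441,  0.00259372,
        1.06730111, -0.0712091 ]), 'joint_vel': array([-9.27582295e-04, -1.54144132e-03,  4.44191068e-06, -1.83440663e-03,
        7.89615728e-04, -1.62344090e-04,  1.40154397e-06]), 'effort': array([ 3.11992881e-03, -5.84565890e+01,  1.05250351e+00, -2.59778059e+01,
        1.27896902e-02,  4.62089825e-03,  5.17267176e-05]), 'eef_pos': array([ 0.26825237, -0.59143612,  0.23049392]), 'tcp_rot': array([ 9.77412672e-01,  2.11338228e-01, -2.14572920e-04, -7.59032829e-04]), 'force': array([-0.17316742,  0.74525622,  0.17919959]), 'ft_torque': array([0.02093986, 0.0492712 , 0.00779839]), 'finger_force': 0.0, 'finger_gap': 0.9996346969318957} 0.0187
```

View pics/scene0.png

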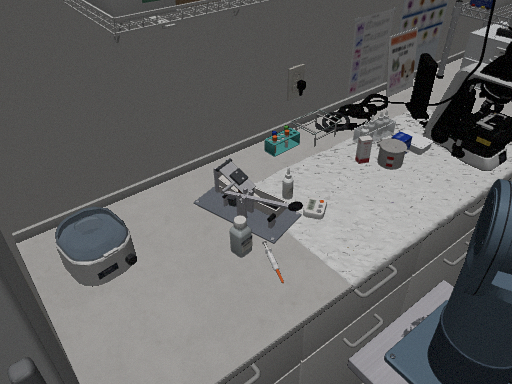

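View pics/top0.png

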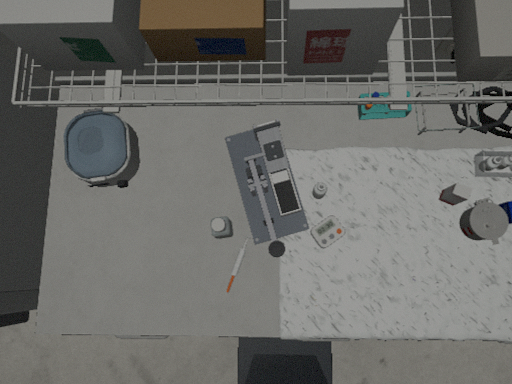

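The top view shows the pad at about (277,249), the lever running up to about (252,158), the timer at (327,232), the dropper at (320,190), the stain bottle at (220,227) and the syringe at (238,265).

```bash
cat > h.py <<'E'
import numpy as np
def load(n): return dict(np.load(n+".npz"))
def px(c,u,v,z=None,d=None):
    r=np.array([(u-c['cx'])/c['fx'],(v-c['cy'])/c['fy'],1.])
    if d is None and z is None: d=c['d'][int(v),int(u)]
    if z is not None:
        o=-c['R'].T@c['t']; w=c['R'].T@r; return o+w*(z-o[2])/w[2]
    return c['R'].T@(r*d-c['t'])
E
python3 - <<'E'
from h import *; import cv2
np.set_printoptions(precision=4,suppress=True)
c=load("top")
print(c['fx'],-c['R'].T@c['t'])
for n,u,v in [("pad",277,249),("timer",327,232),("drop",320,190),("stain",220,227),("syr",238,265),("shelf",250,102),("lever",267,215),("lev2",255,172)]: print(n,px(c,u,v))
# dark pad pixels
g=c['p'].max(2); 
P=np.array([[px(c,u,v) for u in range(512)] for v in range(384)])
m=np.zeros((384,512),bool); m[235:262,262:292]=True
m&=(P[...,2]>.08)&(P[...,2]<.14)
print(m.sum(), P[m].mean(0),P[m].min(0),P[m].max(0))
mp=m&(g<70); print(mp.sum(),P[mp].mean(0),P[mp].min(0),P[mp].max(0))
a=cv2.resize(c['p'][110:280,190:360],None,fx=3.5,fy=3.5,interpolation=cv2.INTER_CUBIC)
cv2.imwrite("pics/topc.png",a[:,:,::-1])
E
```

```text
427.90016956101397 [0.4122 0.0186 1.0125]
pad [0.4617 0.024  0.1081]
timer [ 0.5061 -0.0909  0.0183]
drop [ 0.5944 -0.0714  0.073 ]
stain [0.509  0.1471 0.0945]
syr [0.4299 0.115  0.0077]
shelf [0.5988 0.0513 0.5646]
lever [0.5361 0.0459 0.0881]
lev2 [0.6394 0.0748 0.0584]
255 [0.4663 0.0273 0.108 ] [0.4469 0.0093 0.0963] [0.4919 0.043  0.1152]
196 [0.4625 0.0256 0.1096] [0.4469 0.0093 0.1024] [0.4788 0.0409 0.1152]
```

View pics/topc.png

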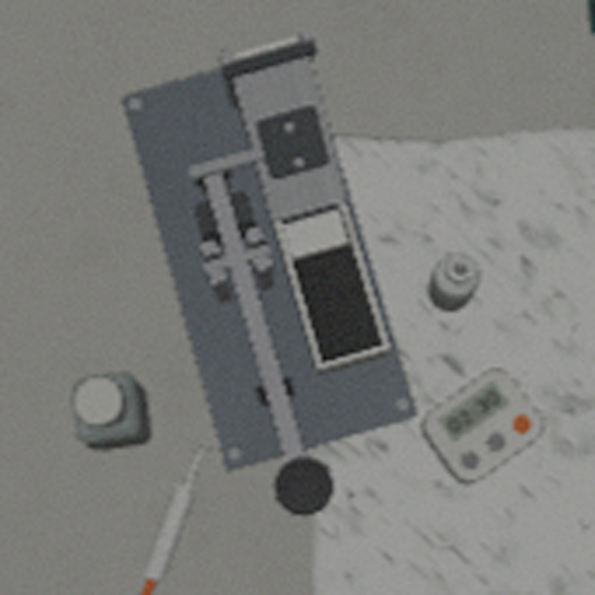

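Pad top centre is at (0.4625, 0.025, 0.110), and the lever heads at about 16° in world. I'll shut the fingers and approach at a height of about 0.23 m.

{"fn": "step_arm", "kwargs": {"moves": [0.02,-0.02,0,0,0.027,-0.03,0,0,0.027,-0.03,0,0,0.027,-0.03,0,0,0.027,-0.03,0,0,0.027,-0.03,0,0,0.027,-0.03,0,0,0.027,-0.03,0,0], "fingers": 0}}

```text
clock: 0.9
eef_pos: [0.3638, -0.2944, 0.2311]
tcp_rot: [0.977, 0.211, -0.0, -0.0]
force: [1.0, -0.4, 0.1]
finger_gap: -0.001
finger_force: 0.0
```

{"fn": "step_arm", "kwargs": {"moves": [0.027,-0.03,0,0,0.027,-0.03,0,0,0.027,-0.03,0,0,0.027,-0.03,0,0,0.027,-0.03,0,0,0.027,-0.03,0,0,0.027,-0.03,0,0,0.017,-0.02,0,8.4]}}

```text
clock: 1.7
eef_pos: [0.4568, 0.0014, 0.2312]
tcp_rot: [0.99, 0.14, 0.0, -0.0]
force: [1.0, 0.3, 0.4]
finger_gap: 0.002
finger_force: 0.0
```

{"fn": "step_arm", "kwargs": {"moves": [0,0,0,0,0,0,0,0]}}

```text
clock: 1.9
eef_pos: [0.4561, -0.0015, 0.231]
tcp_rot: [0.99, 0.141, -0.0, 0.0]
force: [-0.1, -1.0, 0.1]
finger_gap: -0.003
finger_force: 0.0
```

```bash
cat > w.py <<'E'
from h import *; from workcell import ctrl,optics; import sys
from scipy.spatial.transform import Rotation as R
np.set_printoptions(precision=4,suppress=True)
o=ctrl.get_obs(); M=R.from_quat(o['tcp_rot']).as_matrix(); print(o['clock'],o['eef_pos'],o['joint_pos'],o['force'])
print(M); print("to pad",M.T@(np.array([.4625,.025,.110])-o['eef_pos']))
E
python3 w.py
```

```text
1.9 [ 0.4561 -0.0015  0.231 ] [ 0.1941  0.2261 -0.3299  2.0147  0.092   0.9156 -1.4728] [-0.1423 -0.9894  0.0718]
[[ 0.9605  0.2784 -0.0008]
 [ 0.2784 -0.9605 -0.0003]
 [-0.0009  0.0001 -1.    ]]
to pad [ 0.0136 -0.0237  0.121 ]
```

{"fn": "step_arm", "kwargs": {"moves": [0.0135,-0.0235,0,0,0,0,0.03,0,0,0,0.03,0,0,0,0.02,0,0,0,0.01,0,0,0,0,0]}}

```text
clock: 2.5
eef_pos: [0.4619, 0.0235, 0.1403]
tcp_rot: [0.99, 0.139, -0.001, 0.0]
force: [-0.5, -0.5, -0.2]
finger_gap: 0.003
finger_force: 0.0
```

```bash
python3 w.py; python3 - <<'E'
from workcell import optics; import cv2
p,d=optics.camera("scene"); q,_=optics.camera("top")
a=cv2.resize(p[140:290,180:340],(640,600),interpolation=cv2.INTER_CUBIC)
cv2.imwrite("pics/s1.png",a[:,:,::-1])
E
```

```text
2.5 [0.4619 0.0235 0.1403] [ 0.1175  0.3804 -0.3174  2.078   0.1786  0.7113 -1.6071] [-0.4703 -0.4864 -0.2144]
[[ 0.9614  0.275  -0.0026]
 [ 0.275  -0.9614 -0.0006]
 [-0.0027 -0.0002 -1.    ]]
to pad [ 0.0011 -0.0013  0.0303]
```

View pics/s1.png

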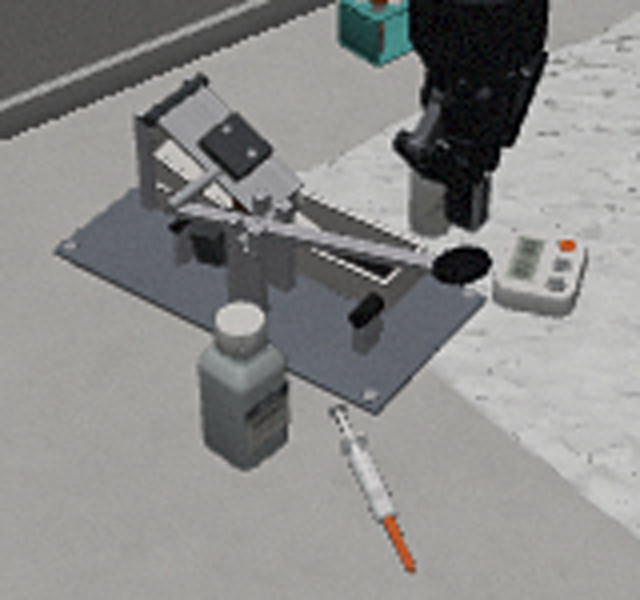

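The shut fingers stand right above the pad (crop 460,265), with open space around them. Pressing now, in small steps.

{"fn": "step_arm", "kwargs": {"moves": [0.001,-0.001,0.01,0,0,0,0.008,0,0,0,0.004,0,0,0,0.004,0,0,0,0.004,0,-0.001,0,0.004,0,0,0,0,0]}}

```text
clock: 3.3
eef_pos: [0.4622, 0.0256, 0.1068]
tcp_rot: [0.99, 0.139, -0.0, -0.0]
force: [-0.2, -0.4, 0.1]
finger_gap: -0.001
finger_force: 0.1
```

{"fn": "step_arm", "kwargs": {"moves": [-0.001,0,0.004,0,-0.001,0,0.004,0,0,0,0.004,0,-0.001,0,0.004,0,0,0,0.004,0,-0.001,0,0.004,0,0,0,0,0]}}

```text
clock: 4.0
eef_pos: [0.4581, 0.0243, 0.083]
tcp_rot: [0.99, 0.139, -0.001, 0.0]
force: [-2.4, -0.6, 2.7]
finger_gap: 0.001
finger_force: 1.7
```

```bash
python3 w.py; python3 - <<'E'
from workcell import optics; import cv2
p,d=optics.camera("scene")
a=cv2.resize(p[140:260,190:340],(750,600),interpolation=cv2.INTER_CUBIC)
cv2.imwrite("pics/s2.png",a[:,:,::-1])
E
```

```text
4.0 [0.4581 0.0243 0.083 ] [ 0.0806  0.4792 -0.2806  2.1191  0.238   0.5736 -1.6626] [-2.381  -0.5667  2.7272]
[[ 0.9613  0.2756 -0.0013]
 [ 0.2756 -0.9613 -0.0005]
 [-0.0013  0.0001 -1.    ]]
to pad [ 0.0044  0.0006 -0.027 ]
```

View pics/s2.png

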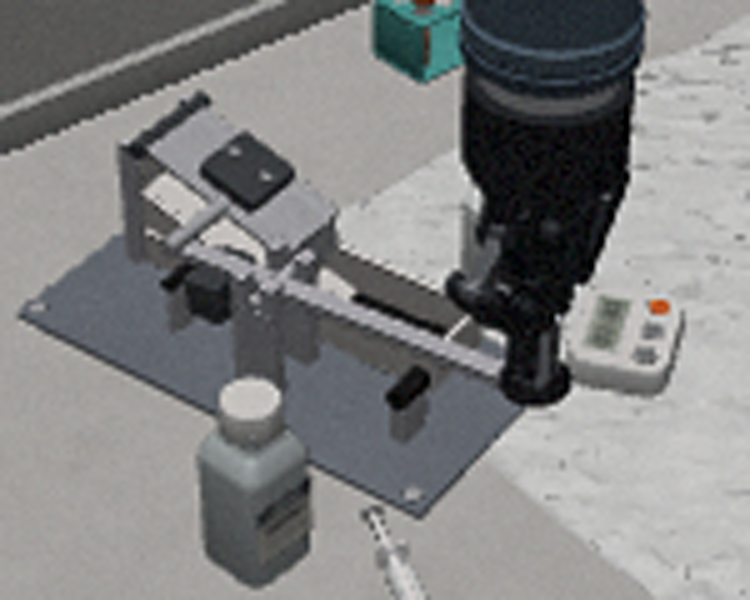

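The pad is going down and the flap is rising, with about 2.7 N at the fingers. Continuing down along the arc.

{"fn": "step_arm", "kwargs": {"moves": [-0.001,0,0.004,0,-0.001,0,0.004,0,0,0,0.005,0,0,0,0.005,0,0,0,0.005,0,0.001,0,0.005,0,0,0,0.003,0,0,0,0,0]}}

```text
clock: 4.85
eef_pos: [0.4575, 0.0242, 0.0518]
tcp_rot: [0.99, 0.139, -0.0, 0.0]
force: [-2.2, -1.7, 3.8]
finger_gap: 0.002
finger_force: 1.9
```

{"fn": "step_arm", "kwargs": {"moves": [0,0,0,0,0,0,0,0,0,0,0,0,0,0,0,0,0,0,0,0,0,0,0,0,0,0,0,0,0,0,0,0]}}

```text
clock: 5.65
eef_pos: [0.4575, 0.0242, 0.0522]
tcp_rot: [0.99, 0.139, -0.0, 0.0]
force: [-3.7, -1.0, 3.2]
finger_gap: -0.002
finger_force: 2.0
```

```bash
python3 w.py; python3 - <<'E'
from workcell import optics; import cv2, numpy as np
p,d=optics.camera("scene"); q,_=optics.camera("top")
a=cv2.resize(p[145:250,190:320],(400,323),interpolation=cv2.INTER_CUBIC)
b=cv2.resize(q[110:280,200:340],(392,476),interpolation=cv2.INTER_CUBIC)
a=cv2.copyMakeBorder(a,0,476-323,0,0,cv2.BORDER_CONSTANT)
cv2.imwrite("pics/s3.png",np.hstack([a,b])[:,:,::-1])
E
```

```text
5.65 [0.4575 0.0242 0.0522] [ 0.0567  0.5386 -0.2527  2.1313  0.27    0.5018 -1.6911] [-3.7108 -1.0025  3.1686]
[[ 0.9613  0.2756 -0.0006]
 [ 0.2756 -0.9613 -0.0002]
 [-0.0006 -0.     -1.    ]]
to pad [ 0.0049  0.0006 -0.0578]
```

View pics/s3.png

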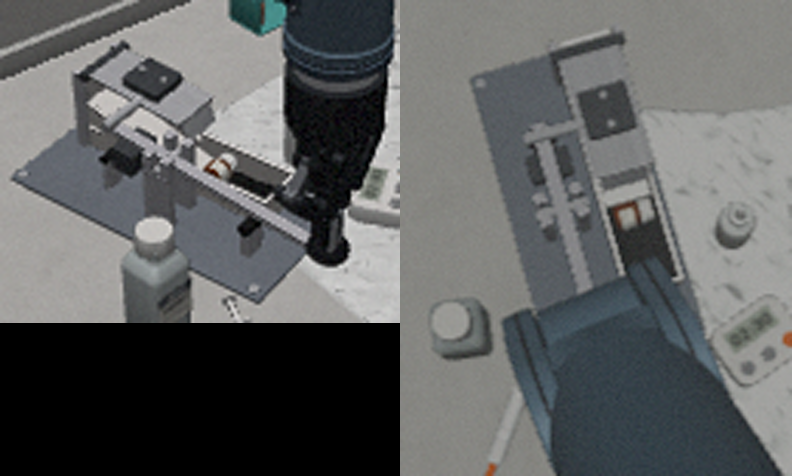

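The vial (right panel at 632,212) lies on the dark tray floor near its chute end. I'll check its position numerically and see whether it still moves.

{"fn": "step_arm", "kwargs": {"moves": [0,0,0.002,0,0,0,0.002,0,0,0,0.002,0,0,0,0,0,0,0,0,0,0,0,0,0,0,0,0,0,0,0,0,0]}}

```text
clock: 6.55
eef_pos: [0.4582, 0.0244, 0.0464]
tcp_rot: [0.99, 0.139, 0.0, -0.0]
force: [-0.6, -0.8, 3.8]
finger_gap: -0.001
finger_force: 1.8
```

```bash
python3 w.py|head -1; python3 - <<'E'
from h import *
from workcell import optics; import cv2
np.set_printoptions(precision=4,suppress=True)
c=load("top"); s=load("scene")
pad=np.array([.4625,.025]); f=px(c,257.4,183.4,z=.07)[:2]; lv=px(c,267,215,z=.088)[:2]
ex=f-pad; print(f,np.linalg.norm(ex),np.degrees(np.arctan2(*ex[::-1]))); ex/=np.linalg.norm(ex); ey=np.array([-ex[1],ex[0]])
fr=lambda P:(ex@(P[:2]-f),ey@(P[:2]-f),P[2])
for (u,v),z in zip([(294,262),(347,248),(384,345),(322,365)],[.008]*4):
    print("tray",np.array(fr(px(c,190+u/3.5,110+v/3.5,z=z))))
print("vial prev",np.array(fr(px(c,282.9,185.7,z=.03))))
q,d=optics.camera("top"); c['d']=d
P=[]
for v in range(175,205):
    for u in range(270,302):
        w=px(c,u,v); r,g,b=map(int,q[v,u])
        if .02<w[2]<.045 and (r-b>40 ) : P.append(fr(w))
P=np.array(P); print("amber",len(P),P.mean(0),P.min(0),P.max(0))
b=cv2.resize(q[165:225,260:320],(600,600),interpolation=cv2.INTER_CUBIC); cv2.imwrite("pics/v.png",b[:,:,::-1])
E
```

```text
6.55 [0.4582 0.0244 0.0464] [ 0.0516  0.5504 -0.2468  2.1322  0.276   0.4877 -1.6965] [-0.6391 -0.772   3.7983]
[0.6102 0.0684] 0.15395886327715452 16.368909741427768
tray [-0.0013 -0.0377  0.008 ]
tray [-0.0022 -0.0753  0.008 ]
tray [-0.0735 -0.08    0.008 ]
tray [-0.0748 -0.036   0.008 ]
vial prev [-0.0136 -0.0562  0.03  ]
amber 15 [-0.0094 -0.0498  0.0296] [-0.0178 -0.06    0.026 ] [-0.0053 -0.0414  0.0343]
```

View pics/v.png

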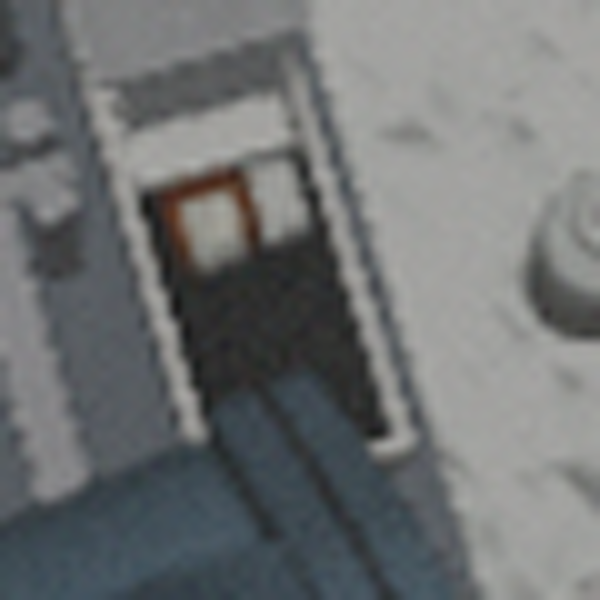

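The vial lies flat and still on the dark floor, about 25 mm from the tray centre in x, inside the limits. Now I'll let the lever up slowly.

{"fn": "step_arm", "kwargs": {"moves": [0,0,-0.002,0,0,0,-0.003,0,-0.001,0,-0.003,0,0,0,-0.003,0,-0.001,0,-0.003,0,0,0,-0.003,0,0,0,-0.003,0,0,0,-0.003,0]}}

```text
clock: 7.4
eef_pos: [0.4563, 0.0239, 0.0697]
tcp_rot: [0.99, 0.139, 0.0, -0.0]
force: [2.3, 1.0, 2.6]
finger_gap: -0.003
finger_force: 1.4
```

{"fn": "step_arm", "kwargs": {"moves": [0,0,-0.003,0,0,0,-0.003,0,0.001,0,-0.003,0,0,0,-0.003,0,0.001,0,-0.003,0,0,0,-0.003,0,0.001,0,-0.003,0,0,0,-0.003,0]}}

```text
clock: 8.2
eef_pos: [0.4583, 0.0245, 0.0934]
tcp_rot: [0.99, 0.139, -0.001, 0.0]
force: [-0.0, 0.0, 3.7]
finger_gap: 0.001
finger_force: 1.3
```

{"fn": "step_arm", "kwargs": {"moves": [0.001,0,-0.003,0,0,0,-0.003,0,0.001,0,-0.003,0,0,0,-0.002,0,0.001,0,-0.002,0,0,0,-0.002,0,0,0,-0.002,0,0,0,-0.002,0]}}

```text
clock: 9.0
eef_pos: [0.4616, 0.0254, 0.1123]
tcp_rot: [0.99, 0.139, -0.0, -0.0]
force: [-0.3, 1.0, 0.5]
finger_gap: -0.002
finger_force: 0.1
```

{"fn": "step_arm", "kwargs": {"moves": [0,0,-0.002,0,0,0,-0.002,0,0,0,-0.002,0,0,0,-0.002,0,0,0,-0.003,0,0,0,-0.003,0,0,0,-0.003,0,0,0,0,0]}}

```text
clock: 9.8
eef_pos: [0.462, 0.0254, 0.1297]
tcp_rot: [0.99, 0.139, 0.0, 0.0]
force: [-0.5, -0.4, -0.2]
finger_gap: 0.0
finger_force: 0.0
```

Contact was lost gently near z = 0.112. Next I'll raise the hand, back it off to the robot's right, and check.

{"fn": "step_arm", "kwargs": {"moves": [0,0,-0.02,0,0,0,-0.03,0,0,0,-0.03,0,0,0,-0.02,0,0,0.03,0,0,0,0.04,0,0,0,0.04,0,0,0,0.04,0,0]}}

```text
clock: 10.6
eef_pos: [0.5032, -0.1203, 0.2294]
tcp_rot: [0.99, 0.139, 0.0, 0.0]
force: [0.7, -0.0, 0.5]
finger_gap: -0.001
finger_force: 0.0
```

{"fn": "step_arm", "kwargs": {"moves": [0,0.04,0,0,0,0.04,0,0,0,0.03,0,0,0,0,0,0,0,0,0,0]}}

```text
clock: 11.1
eef_pos: [0.533, -0.2247, 0.2288]
tcp_rot: [0.99, 0.139, -0.0, -0.0]
force: [-0.5, 0.4, -0.3]
finger_gap: -0.005
finger_force: 0.0
```

```bash
python3 w.py|head -1; python3 - <<'E'
from workcell import optics; import cv2, numpy as np
p,d=optics.camera("scene"); q,_=optics.camera("top")
a=cv2.resize(p[145:250,190:320],(400,323),interpolation=cv2.INTER_CUBIC)
b=cv2.resize(q[110:280,200:340],(392,476),interpolation=cv2.INTER_CUBIC)
a=cv2.copyMakeBorder(a,0,476-323,0,0,cv2.BORDER_CONSTANT)
cv2.imwrite("pics/s4.png",np.hstack([a,b])[:,:,::-1])
E
```

```text
11.1 [ 0.533  -0.2247  0.2288] [ 0.4818  0.4277 -0.2109  1.7257  0.1029  0.9999 -1.0592] [-0.513   0.3696 -0.2654]
```

View pics/s4.png

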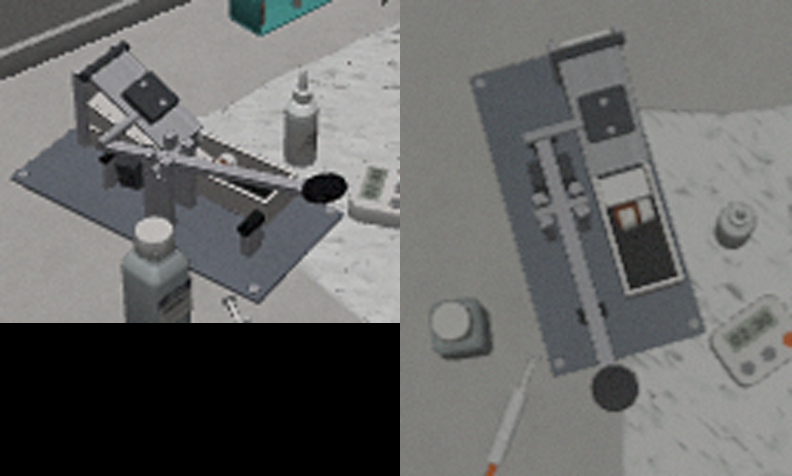

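The flap is shut, the lever is back up in its forks (pad at 615,388), the vial is in the tray (632,212), and the neighbouring things have not moved.

```bash
python3 -c "
from workcell import ctrl; print(ctrl.close_job())"
```

```text
the job is handed in; nothing more can be done
None
```

The job is handed in at about 11 s: the last pictures show the vial in the catch tray, the flap shut after a slow release, the lever back up in its forks, and the hand clear of everything; no verdict was returned.

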